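Seat the probe, then hold the meter's selector at the third click

ROBOT

A 6-joint arm with a two-finger parallel gripper is mounted at the origin on the work surface. World frame = base frame: x ahead of the robot, y to its left, z up, the work surface at z = 0. Lengths are in mm, angles in degrees, forces in N, time in s.
With the tool pointing down it reaches from about 300 to 850 mm from the base axis. Payload 4.2 kg.
Tool frame: the origin (TCP) lies between the finger pads; the fingertips stand 14 mm ahead of it and the grasp point (between the pads) lies 5 mm behind it (env.finger_overhang is the distance from the TCP to the fingertips, in mm); z points along the fingers, y is the line along which they close (so a half turn about z gives the same grasp; the last joint's range is limited). The gripper opens to 91 mm and grips with 3 to 60 N. Pads are 32 mm wide; open, the fingers measure 118 mm over their backs; the gripper's body (76 mm by 178 mm) begins 60 mm behind the grasp point.
Start: joints at [-78.209, 18.312, 89.639, -0, 72.044, -1.146], TCP at [128.736, -560.418, 227.976] pointing down, gripper open.
Joint ranges: [-177.97, 177.97], [-48.28, 115.42], [12.27, 149.76], [-77.06, 257.06], [2.81, 150.46], [-146.56, 146.56]. Speed limits (degrees/s): [147.25, 147.25, 180, 180, 180, 180].

INTERFACE

Orientations are given as [roll, pitch, yaw] about the fixed x, y, z axes, in that order (R = Rz(yaw) Ry(pitch) Rx(roll)).
In Python, from workcell import status, cams, env, finder gives the robot as it stands.
- The arm moves only by the tool apply_moves, never from a script. Its argument "increments" is a list of rows, each a list of 7 numbers: the opening, from -1 (shut) to 1 (fully open), then the shift along the world's x, y, z in m, then the turn, a rotation vector about the world's x, y, z in degrees. In form: [[gripper, x, y, z, ax, ay, az], ...]. A call has 1 to 5 rows; each row shifts and turns the commanded pose from where the row before left it; what a row does not reach is not made up. A row lasts 1/12 s, in which the tool goes at most 41.7 mm and 7.16 degrees, less where a joint would pass 70% of its speed; a pose out of reach is approached as far as the arm can. A call with a gripper value outside its range is refused whole. The fingers move at their own pace and stop on an object; "newtons" is the grip in N (left out, the last holds). Time passes only in rows, so rows that do not move let the fingers close. It gives the time, the measured TCP pose, the force, the opening and the grip force at its end, in the units of the state.
- status.state(): the state, without advancing time (a new reading comes with each control period).
- cams.grab_frame(name): name is "side" or "top" or "wrist"; returns a dict with "color" (480x640x3 uint8, red, green, blue), "intrinsics" (3x3 intrinsics, pixels), "k1" (the pictures are not rectified: a ray, as slopes to the right and down, at radius r is drawn at 1 + k1 r^2 times it, then the intrinsics apply), "R" (3x3) and "t" (3): a world point X has camera coordinates R X + t. Camera axes: x right, y down, z forward; pixel columns grow to the right and rows downward; lengths in mm; the calibration is good to about 2 mm. A picture is of the moment at which its call begins. There is no depth.
- env.job_done(): hands the job in; it is judged then, once.
Trained networks look in the newest picture that a camera, given by its name, has taken for a name from the list of things; names that differ only in an ending like _2 or _b are one class to them, and where a whole thing is asked for, a point or a joint stands for the part that bears it (a point fixed in the world has none). Each returns a list of dicts, best first, with "score" (0 to 1); they miss things now and then, are a little off and sometimes report something else, mostly with a low value. They report only what shows in the picture. A call takes as long as a camera call. They do not tell look-alikes from the thing itself.
- finder.boxes_of(query, camera): "rect" ([left, top, width, height] in pixels, round what is visible of it).
- finder.trace(query, camera): "pixels" (480x640 bool, what is visible of it) and "rect" ([left, top, width, height] in pixels, round what is visible of it).
The state is a dict: "time_s": time; "qpos": joint angles; "qvel": joint speeds; "effort": joint torques, N m; "ee_pos": TCP position; "ee_rot": TCP orientation; "force": force on the tool from outside, world axes, zero at the start; "torque": the same for the moment, N m; "gripper_width": finger opening in mm; "gripper_force": force on a finger pad.
Only numpy, scipy, OpenCV 4.12 (cv2) and the standard library are available. Lean on these libraries where they do the work, as an engineer would, in place of code of your own. Each camera call takes 0.05 s, during which the arm holds its last target. There are 200 camera calls.

TASK

Take the cordless probe out of its parking block, put it down through the eyelet of the white probe holder until its collar rests on the plate, and let go of it. Then grip the blue meter's spring-return selector, turn it clockwise three clicks to its third stop (the yellow dot) without going on towards the fourth, and finish while still gripping it there, since it springs back if released. Leave everything else on the bench standing where it is.

Things in the scene. Friction and masses are not known exactly. Their poses are not given: they have to be found in the camera images.
- probe: Cordless test probe standing upright in the parking block, loose, about 70 g. Bottom to top: steel shaft 12 mm diameter, 60 mm long, tip chamfered over the last 4 mm; black collar 32 mm diameter, 6 mm thick; orange round handle 26 mm diameter, 40 mm tall (total height 106 mm). Origin at the shaft's lower tip, z axis along the shaft up to the handle. At the start its tip is 5 mm above the bench.
- probe_collar (a point): Point on the probe's axis at the underside of its black collar, 60 mm above the tip.
- probe_grip (a point): Point on the probe's axis in the orange handle, 88 mm above the tip (18 mm below its top): where to grip it, from above.
- park: Grey parking block, 60 x 60 x 45 mm, fixed, with a blind 14 mm hole 40 mm deep in the middle of its top that the probe stands in. Origin at the centre of its underside.
- holder: White probe holder, fixed: a base 90 x 100 mm, two side walls and on them an eyelet plate (60 mm along its x, 96 mm along its y, 10 mm thick, top 72 mm above the bench) with a 14 mm through hole in the middle over an open green glass sample pot (floor 11 mm above the bench). Origin at the centre of its underside.
- holder_hole (a point): Centre of the hole at the top face of the eyelet plate, 72 mm above the bench; its z points up. The probe is home when its collar lies on the plate here.
- meter: Blue bench meter, fixed, 150 (x) x 120 (y) x 55 mm high, origin at the centre of its underside. Its x axis points from the selector half to the dark display half. The selector's axis stands at x = -30 mm, y = 0 in its frame. Six dots lie round the selector, 40 mm from its axis: the one on the -x side is rest, then one for each click going clockwise seen from above; the larger yellow dot is the third.
- selector (a joint): Selector angle, rad, clockwise seen from above: 0 at rest against its end, a click stop every 0.419 (24 degrees), the third at 1.257 (72 degrees), end at 2.26. A return spring (0.045 N m at rest, 0.083 at the third stop) drives it back to 0 when let go; clicks add +-0.04 N m: it resists most 6 degrees after a stop, least 6 degrees before the next (most up to the third stop: 0.12 N m).
- selector_grip (a point): Point on the selector's vertical axis where to grip it, 92 mm above the bench. The selector is a black bar 42 mm long, 14 mm wide, its top 101 mm and the foot of its free sides 69 mm above the bench (a 44 mm disc lies below). At rest the bar lies along the meter's x axis with its white pointer to -x; it is pinched across its 14 mm width, so fingers close along the meter's y axis. The point turns with the bar (its x axis along the bar).
- cup_a: Bystander, loose, to be left alone: green glass cup, 52 mm across, 50 mm tall. Origin under its centre.
- cup_b: Bystander, loose, to be left alone: green glass cup, 52 mm across, 50 mm tall. Origin under its centre.
- vial: Bystander, loose, to be left alone: small glass jar, 28 mm across, 50 mm tall. Origin under its centre.
- dish: Bystander, loose, to be left alone: clear closed dish, 56 mm across, 14 mm tall. Origin under its centre.
- reagent_a: Bystander, loose, to be left alone: clear reagent bottle, 66 mm across, 150 mm tall. Origin under its centre.
- reagent_b: Bystander, loose, to be left alone: amber reagent bottle, 66 mm across, 150 mm tall. Origin under its centre.
- wash_bottle: Bystander, loose, to be left alone: white bottle with red cap, 60 mm across, 130 mm tall. Origin under its centre.
Not all that is in view belongs to the job. What is shaped like the holder but turquoise is not meant. What is shaped like the meter but red is not meant.

How it is judged:
By the outcome, as a careful person would: the job done as asked, in the order asked, and still so for the second after the job is handed in, while the arm keeps its last pose, push and grip.
It also fails if it takes over 70 s, if anything falls off the work surface, if the arm or the gripper's body presses on something with over 40 N, if the wrist force passes 120 N, or if a joint passes its speed limit or range.

## Working session

There is one attempt and no reset: what is moved stays moved. The work goes in short steps, Python scripts to look and compute and a tool call to move; the robot and the scene stay as the last step left them, time stands still between calls to the robot, and variables do not carry over. Pictures are saved under pics/ and viewed, at most 10 in all, crops included, and the job is handed in when it is done.

Besides the shell and the picture viewer there is one more tool, called after "Request:" as name(argument=value, ...) on one line, values as JSON. apply_moves: Moves the arm, as the interface text tells. Its arguments: {"type":"object","properties":{"increments":{"type":"array","items":{"type":"array","items":{"type":"number"}}},"newtons":{"type":"number"}},"required":["increments"]}

```bash
ls; mkdir -p pics; cat > h.py <<'E'
import numpy as np,cv2
from workcell import status,cams,env,finder
def grab(n,fn=None):
    f=cams.grab_frame(n)
    if fn: cv2.imwrite('pics/'+fn,f['color'][:,:,::-1])
    return f
def ray(f,u,v):
    K=np.array(f['intrinsics']);R=np.array(f['R']);t=np.array(f['t'])
    d=cv2.undistortPoints(np.array([[[u,v]]],float),K,np.array([f['k1'],0,0,0.]))[0,0]
    return -R.T@t, R.T@np.array([d[0],d[1],1])
def onz(f,u,v,z):
    c,d=ray(f,u,v); return c+d*(z-c[2])/d[2]
def proj(f,X):
    K=np.array(f['intrinsics']);R=np.array(f['R']);t=np.array(f['t'],float)
    return cv2.projectPoints(np.array(X,float).reshape(-1,1,3),cv2.Rodrigues(R)[0],t,K,np.array([f['k1'],0,0,0.]))[0][:,0]
E
python3 - <<'E'
from h import *
for c in ['top','side']:
    f=grab(c,c+'0.png'); print(c,f['intrinsics'],f['k1'],-np.array(f['R']).T@f['t'],np.round(f['R'],2).tolist())
    for q in ['probe','park','holder','meter','selector','cup_a','vial','dish','reagent_a','wash_bottle']:
        print(q,[(round(b['score'],2),[round(x) for x in b['rect']]) for b in finder.boxes_of(q,c)][:4])
print(status.state())
E
```

```text
pics
top [[500.66143712   0.         321.84539572]
 [  0.         500.66143712 232.88208683]
 [  0.           0.           1.        ]] -0.12217413442647646 [ 341.58924529   28.2229274  1444.78766821] [[0.02, -1.0, -0.01], [-0.99, -0.02, -0.13], [0.13, 0.02, -0.99]]
probe [(0.67, [373, 285, 22, 18]), (0.65, [214, 257, 10, 9])]
park [(0.56, [211, 251, 27, 25])]
holder [(0.82, [248, 220, 41, 40]), (0.79, [331, 135, 40, 38]), (0.56, [318, 193, 44, 40]), (0.34, [376, 284, 18, 19])]
meter [(0.94, [427, 296, 52, 62]), (0.55, [425, 223, 54, 60])]
selector [(0.61, [449, 330, 11, 20]), (0.46, [449, 253, 16, 17])]
cup_a [(0.77, [281, 166, 15, 18]), (0.54, [390, 167, 16, 19])]
vial []
dish [(0.88, [375, 286, 20, 20])]
reagent_a [(0.76, [184, 167, 30, 28]), (0.73, [472, 171, 33, 23])]
wash_bottle [(0.85, [151, 201, 29, 25])]
side [[496.44836289   0.         326.88134638]
 [  0.         496.44836289 235.55322907]
 [  0.           0.           1.        ]] 0.032704676016769046 [-232.13426721  713.17592556  711.90271109] [[-0.67, -0.74, 0.02], [-0.41, 0.35, -0.84], [0.62, -0.57, -0.54]]
probe [(0.7
[... 573 characters left out ...]
95, [104, 281, 38, 67])]
{'time_s': 1.1, 'qpos': array([-7.82094653e+01,  1.83100989e+01,  8.96392351e+01,  6.10499687e-05,
        7.20421465e+01, -1.14322945e+00]), 'qvel': array([ 0.04254037,  0.1078848 , -0.08704686, -0.02753807, -0.06893706,
       -0.12642418]), 'effort': array([-6.43457533e-04, -4.12367392e+01, -2.32238531e+01,  7.24195386e-02,
        3.77714576e-02, -2.09642138e-06]), 'ee_pos': array([ 128.73070528, -560.4261651 ,  227.99240265]), 'ee_rot': array([1.79991481e+02, 1.11911199e-04, 1.29337453e+01]), 'force': array([-0.67446529, -0.10846568, -0.36658624]), 'torque': array([ 0.01656513, -0.02245328,  0.01213295]), 'gripper_force': 0.0, 'gripper_width': 91.06066904377109}
```

```bash
python3 - <<'E'
import cv2
a=cv2.imread('pics/top0.png')[120:375,140:510]; cv2.imwrite('pics/top0c.png',cv2.resize(a,None,fx=2.1,fy=2.1,interpolation=3))
a=cv2.imread('pics/side0.png')[120:370,90:540]; cv2.imwrite('pics/side0c.png',cv2.resize(a,None,fx=1.77,fy=1.77,interpolation=3))
E
```

```text
(no output)
```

View pics/top0c.png

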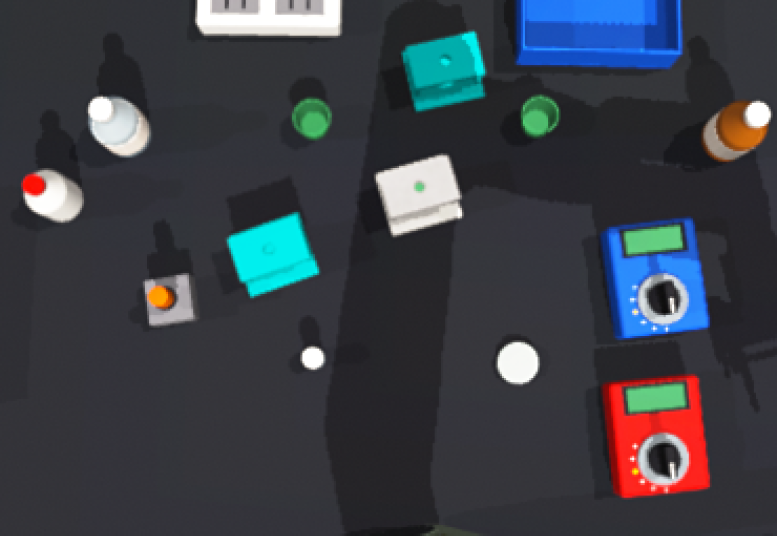

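View pics/side0c.png

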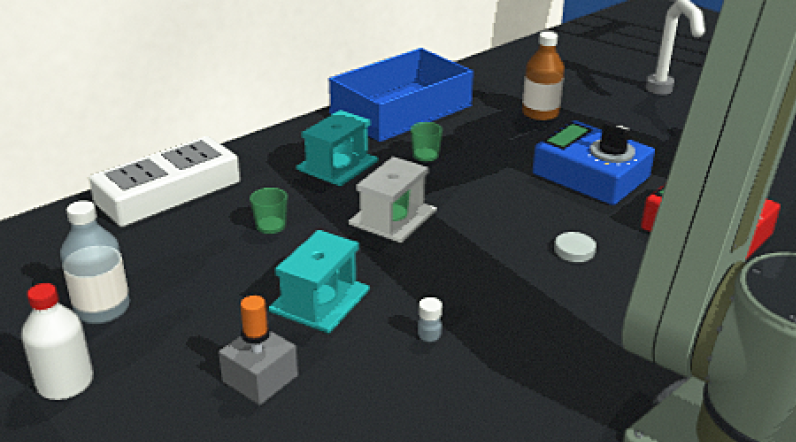

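Top picture: the orange probe in its grey block is at about (216,261), the white holder's hole at (340,209) and the blue meter's selector at (455,262). The turquoise holders and the red meter at (455,338) are look-alikes.

```bash
cat >> h.py <<'E'
def blobs(f,lo,hi,box=None,amin=8):
    h=cv2.cvtColor(f['color'],cv2.COLOR_RGB2HSV); m=cv2.inRange(h,np.array(lo),np.array(hi))
    if box is not None:
        z=np.zeros_like(m); l,t,w,hh=box; z[t:t+hh,l:l+w]=m[t:t+hh,l:l+w]; m=z
    n,lab,st,ce=cv2.connectedComponentsWithStats(m)
    return [(ce[i],st[i]) for i in np.argsort(-st[1:,4])+1 if st[i,4]>=amin],lab,m
def tri(p,q):
    A=np.zeros((3,3));b=np.zeros(3)
    for c,d in (p,q):
        d=d/np.linalg.norm(d);P=np.eye(3)-np.outer(d,d);A+=P;b+=P@c
    return np.linalg.solve(A,b)
E
python3 - <<'E'
from h import *
ft=grab('top');fs=grab('side')
T=blobs(ft,(5,150,120),(18,255,255),(205,245,40,40))[0][0];S=blobs(fs,(5,150,100),(18,255,255),(215,280,40,50))[0][0]
print('orange',T,S); print('probe handle centre',tri(ray(ft,*T[0]),ray(fs,*S[0])))
# holder: hole green in top
G=blobs(ft,(40,60,60),(85,255,255),(320,195,40,30),2)[0]; print(G)
print('hole@72',onz(ft,*G[0][0],72), 'side',onz(fs,90+393/1.77,120+176/1.77,72))
# blue meter
B=blobs(ft,(105,150,80),(125,255,255),(415,215,75,75))
lab=B[1];ys,xs=np.nonzero(B[2]);P=np.array([onz(ft,x,y,55)[:2] for x,y in zip(xs,ys)],np.float32)
print('meter rect',cv2.minAreaRect(P))
# white holder plate rect
for nm,box in(('white',(318,190,46,45)),):
    h=cv2.cvtColor(ft['color'],cv2.COLOR_RGB2HSV);m=(h[:,:,1]<40)&(h[:,:,2]>190);ys,xs=np.nonzero(m[190:235,318:364])
    P=np.array([onz(ft,x+318,y+190,72)[:2] for x,y in zip(xs,ys)],np.float32);print('white',cv2.minAreaRect(P))
print('selector top',onz(ft,140+660/2.1,120+296/2.1,101))
for n,u,v in(('jar',313,357),('dish',518,363)): print(n,onz(ft,140+u/2.1,120+v/2.1,30))
E
```

```text
orange (array([216.32258065, 260.85483871]), array([210, 256,  13,  11,  62], dtype=int32)) (array([233.15960912, 298.28338762]), array([226, 287,  15,  24, 307], dtype=int32))
probe handle centre [431.62890346 337.14686572  92.77799728]
[(array([339.38461538, 208.61538462]), array([338, 207,   4,   4,  13], dtype=int32))]
hole@72 [585.73190545   3.33146749  72.        ] side [588.71377734   3.73622184  72.        ]
meter rect ((472.9722900390625, -313.47247314453125), (151.91348266601562, 130.69403076171875), 7.972160339355469)
white ((575.6341552734375, 2.593475341796875), (86.61701965332031, 98.65814208984375), 17.414518356323242)
selector top [ 444.39138543 -309.56719384  101.        ]
jar [357.80493264 139.67969918  30.        ]
dish [ 356.03184465 -135.11113508   30.        ]
```

Request:
apply_moves(increments=[[1,0.03,0.024,0.008,0,0,0],[1,0.03,0.024,0.008,0,0,0],[1,0.03,0.024,0.008,0,0,0],[1,0.03,0.024,0.008,0,0,0],[1,0.03,0.024,0.008,0,0,0]])

```text
time_s: 1.62
ee_pos: [279.8, -439.1, 268.5]
ee_rot: [180.0, -0.0, 12.9]
force: [0.3, -0.1, 1.0]
gripper_width: 91.2
gripper_force: 0.0
```

Request:
apply_moves(increments=[[1,0.03,0.024,0.008,0,0,-1],[1,0.03,0.024,0.008,0,0,-1],[1,0.03,0.024,0.008,0,0,-1],[1,0.03,0.024,0.008,0,0,-1],[1,0,0,0,0,0,-1]])

```text
time_s: 2.03
ee_pos: [403.8, -340.9, 301.7]
ee_rot: [180.0, -0.3, 8.3]
force: [-1.2, -0.6, 0.1]
gripper_width: 91.4
gripper_force: 0.0
```

```bash
python3 - <<'E'
from h import *
f=grab('wrist','w1.png'); print(status.state()['ee_pos'],status.state()['ee_rot'],f['k1'],-np.array(f['R']).T@f['t'],np.round(f['R'],2).tolist())
print(proj(f,[[443,-317,101],[473,-313,55]]))
print([(round(b['score'],2),[round(x) for x in b['rect']]) for b in finder.boxes_of('selector','wrist')][:4])
E
```

```text
[ 401.2757836  -342.62028357  300.81218841] [ 1.79926121e+02 -1.03395710e-01  8.16162232e+00] -0.03322165883722352 [ 468.61619326 -331.86823315  459.37959748] [[0.14, -0.99, -0.0], [-0.96, -0.14, 0.23], [-0.23, -0.03, -0.97]]
[[290.50063707 169.43577086]
 [292.86632391 135.21642323]]
[(0.69, [276, 141, 44, 50]), (0.58, [250, 339, 44, 51])]
```

View pics/w1.png

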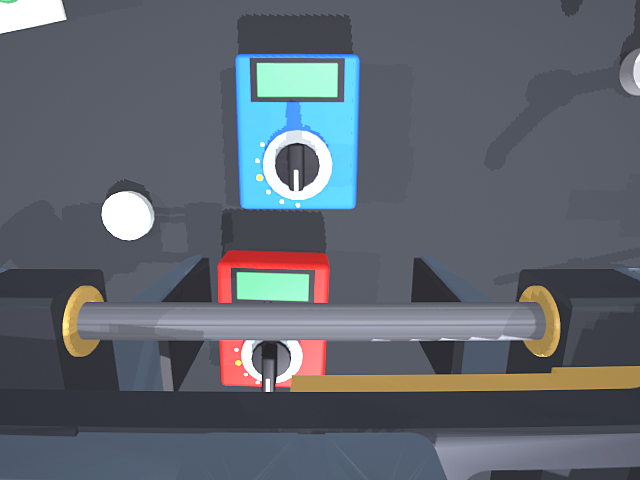

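Wrist picture: the blue meter's dial centre is at about (297,165), its pointer points down (-x), and the yellow dot is at (260,178). The red meter is below it, near the gripper.

```bash
python3 - <<'E'
from h import *
from scipy.optimize import least_squares
f=grab('wrist'); 
h=cv2.cvtColor(f['color'],cv2.COLOR_RGB2HSV);c=h[40:215,225:370]
m=((c[:,:,1]>130)&(c[:,:,0]>95)&(c[:,:,0]<118)&(c[:,:,2]>150)).astype(np.uint8)
ys,xs=np.nonzero(m);P=np.array([onz(f,x+225,y+40,55)[:2] for x,y in zip(xs,ys)],np.float32)
r=cv2.minAreaRect(P);print(r)
# dots
w=((c[:,:,2]>200)&(c[:,:,1]<90)|((c[:,:,0]>15)&(c[:,:,0]<35)&(c[:,:,1]>100))).astype(np.uint8)
n,lab,st,ce=cv2.connectedComponentsWithStats(w)
D=[]
for i in range(1,n):
    if 3<st[i,4]<80:
        p=onz(f,ce[i][0]+225,ce[i][1]+40,55.5);print(ce[i]+[225,40],st[i,4],p.round(1));D.append(p[:2])
    elif st[i,4]>=80: print('ring',st[i],ce[i]+[225,40])
D=np.array(D); s=[443,-317]
def res(p): return np.array([min(np.linalg.norm(D-(p[:2]+40*np.array([np.cos(p[2]+np.pi-k*.4189),np.sin(p[2]+np.pi-k*.4189)])),axis=1)) for k in range(6)])
q=least_squares(res,[443,-317,.14],loss='soft_l1').x;print(q[:2],np.degrees(q[2]),res(q).round(1))
E
```

```text
((474.9548645019531, -316.97613525390625), (148.1419677734375, 118.96025085449219), 8.0404691696167)
ring [  29   16   81   33 2538] [295.035855    71.56579984]
[255.07142857  82.42857143] 14 [ 510.9 -274.3   55.5]
ring [  35   84   70   70 2283] [294.87910644 158.65484012]
[259.05 137.9 ] 20 [ 460.4 -283.8   55.5]
[254.14285714 154.19047619] 21 [ 444.2 -280.8   55.5]
[256.34782609 171.19565217] 46 [ 427.9 -284.8   55.5]
[265.14285714 185.80952381] 21 [ 414.7 -295.1   55.5]
[278.89473684 195.42105263] 19 [ 407.  -310.    55.5]
[295. 199.] 21 [ 405.7 -326.6   55.5]
[ 444.43939778 -318.87673732] 8.595895718493509 [1.9 2.1 2.  2.2 2.4 2.6]
```

Request:
apply_moves(increments=[[1,-0.005,0.04,0,0,0,0],[1,-0.005,0.04,0,0,0,0],[1,-0.005,0.04,0,0,0,0],[1,0.0,0.04,0,0,0,0],[1,0.0,0.04,0,0,0,0]])

```text
time_s: 2.6
ee_pos: [382.1, -144.1, 299.6]
ee_rot: [180.0, 0.0, 7.7]
force: [0.7, 1.5, 0.8]
gripper_width: 91.0
gripper_force: 0.0
```

Request:
apply_moves(increments=[[1,0.0,0.04,0,0,0,0],[1,0.0,0.04,0,0,0,0],[1,0.0,0.04,0,0,0,0],[1,0.0,0.04,0,0,0,0],[1,0.0,0.04,0,0,0,0]])

```text
time_s: 3.02
ee_pos: [383.0, 55.9, 299.9]
ee_rot: [180.0, -0.0, 7.8]
force: [1.3, 0.4, -0.2]
gripper_width: 91.0
gripper_force: 0.0
```

Request:
apply_moves(increments=[[1,0.0,0.04,0,0,0,0],[1,0.0,0.04,0,0,0,0],[1,0.0,0.04,0,0,0,0],[1,0.0,0.04,0,0,0,0],[1,0.0,0.04,0,0,0,0]])

```text
time_s: 3.43
ee_pos: [383.8, 256.0, 299.8]
ee_rot: [179.9, -0.0, 7.8]
force: [1.5, 0.1, 0.2]
gripper_width: 91.4
gripper_force: 0.0
```

```bash
python3 - <<'E'
from h import *
f=grab('wrist','w2.png'); print(status.state()['ee_pos'],proj(f,[[431,337,111],[587,3.5,72]]))
for q in ['probe','holder']:print(q,[(round(b['score'],2),[round(x) for x in b['rect']]) for b in finder.boxes_of(q,'wrist')][:4])
E
```

```text
[384.07042848 262.76427483 299.30795411] [[223.69692929 150.64782559]
 [618.62739099  28.09179785]]
probe [(0.81, [209, 131, 37, 33]), (0.31, [202, 118, 71, 62])]
holder [(0.92, [319, 48, 127, 104]), (0.9, [524, 0, 116, 94])]
```

```bash
cat >> h.py <<'E'
from scipy.optimize import least_squares
A_=np.linspace(0,2*np.pi,40)
def hullc(f,x,y,z0,z1,r):
    P=[[x+r*np.cos(a),y+r*np.sin(a),z] for a in A_ for z in (z0,z1)]
    h=cv2.convexHull(proj(f,P).astype(np.float32)); m=cv2.moments(h); return np.array([m['m10']/m['m00'],m['m01']/m['m00']]),m['m00']
def fitcyl(fs,cs,z0,z1,r,x0):
    return least_squares(lambda p:np.concatenate([hullc(f,p[0],p[1],z0,z1,r)[0]-c for f,c in zip(fs,cs)]),x0,diff_step=1e-3)
E
python3 - <<'E'
from h import *
fw,ft,fs=grab('wrist'),grab('top'),grab('side')
W=blobs(fw,(3,130,90),(20,255,255),(195,110,70,80))[0][0]
T=blobs(ft,(3,130,90),(20,255,255),(205,245,40,40))[0]
S=blobs(fs,(3,130,90),(20,255,255),(215,280,40,50))[0]
print(W,T[:1],S[:1])
C=[W[0]]+[b[0][0] for b in (T,S) if b]
for i in range(3):
  F=[fw,ft,fs][i]; q=fitcyl([F],[[W[0],T[0][0] if T else None,S[0][0] if S else None][i]],71,111,13,[431,337]) if (i==0 or [T,S][i-1]) else None
  if q is not None: print(i,q.x,q.cost,hullc(F,*q.x,71,111,13)[1])
E
```

```text
(array([225.86064319, 147.05972435]), array([208, 134,  38,  30, 653], dtype=int32)) [] [(array([233.15974441, 298.26198083]), array([226, 287,  15,  24, 313], dtype=int32))]
0 [433.00537702 338.61588344] 4.663835197763256e-13 959.2202202340122
2 [434.6017722  336.95540768] 4.1718736677119905e-13 313.9793835901655
```

Request:
apply_moves(increments=[[1,0,0.037,-0.04,0,0,0],[1,0,0.037,-0.04,0,0,0],[1,0,0,-0.02,0,0,0],[1,0,0,0,0,0,0]])

```text
time_s: 4.07
ee_pos: [382.0, 309.4, 214.7]
ee_rot: [179.7, 0.5, 7.9]
force: [0.1, -0.1, -1.3]
gripper_width: 91.2
gripper_force: 0.0
```

```bash
python3 - <<'E'
from h import *
f=grab('wrist','w3.png'); s=status.state();print(s['ee_pos'],s['ee_rot'],-np.array(f['R']).T@f['t'],proj(f,[[433,337,111],s['ee_pos']]))
print([(round(b['score'],2),[round(x) for x in b['rect']]) for b in finder.boxes_of('probe','wrist')][:4])
E
```

```text
[383.12659462 309.82277804 217.1939678 ] [179.81511111   0.25081444   7.83140085] [448.91756446 318.92772334 371.53334617] [[278.09257265 158.21539192]
 [309.68523518 301.75728026]]
[(0.63, [259, 136, 44, 44])]
```

View pics/w3.png

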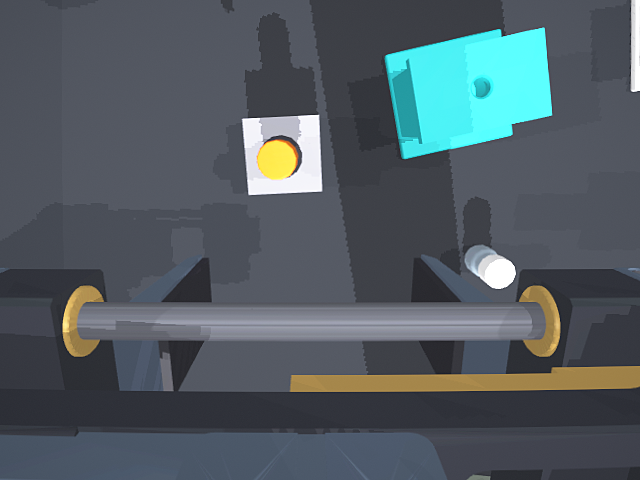

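Wrist picture: the top of the orange handle is a disc at about (277,159), where (433,337) projects. So the probe stands at about (432.5, 337.5).

Request:
apply_moves(increments=[[1,0.025,0.014,0,0,0,0],[1,0.025,0.014,0,0,0,0],[1,0,0,-0.03,0,0,0],[1,0,0,-0.03,0,0,0],[1,0,0,0,0,0,0]])

```text
time_s: 4.58
ee_pos: [432.6, 337.3, 156.0]
ee_rot: [179.8, 0.4, 7.8]
force: [-1.4, -0.2, -0.8]
gripper_width: 90.9
gripper_force: 0.0
```

```bash
python3 - <<'E'
from h import *
f=grab('wrist','w4.png'); s=status.state();print(s['ee_pos'],s['ee_rot'],proj(f,[[432.5,337.5,111]]))
E
```

```text
[433.46839969 338.26409329 158.40489732] [1.79885021e+02 1.73378930e-01 7.82384606e+00] [[309.90277948 268.24197974]]
```

View pics/w4.png

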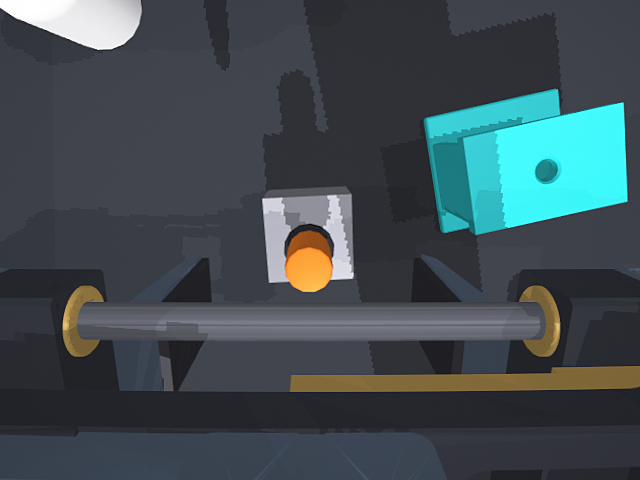

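The handle's top disc is at (309,269), matching its projection, so I go down and grip.

Request:
apply_moves(increments=[[1,-0.001,-0.0005,-0.03,0,0,0],[1,0,0,-0.03,0,0,0],[1,0,0,-0.01,0,0,0],[1,0,0,0,0,0,0],[1,0,0,0,0,0,0]], newtons=20)

```text
time_s: 5.05
ee_pos: [434.0, 340.2, 90.9]
ee_rot: [-179.9, -0.2, 7.9]
force: [-0.0, -0.2, 1.4]
gripper_width: 91.3
gripper_force: 0.0
```

Request:
apply_moves(increments=[[-1,0,0,0,0,0,0],[-1,0,0,0,0,0,0],[-1,0,0,0,0,0,0],[-1,0,0,0,0,0,0],[-1,0,0,0,0,0,0]], newtons=20)

```text
time_s: 5.47
ee_pos: [432.9, 339.9, 89.4]
ee_rot: [-180.0, -0.0, 7.9]
force: [-1.0, 0.8, -0.5]
gripper_width: 61.0
gripper_force: 0.0
```

Request:
apply_moves(increments=[[-1,0,0,0,0,0,0],[-1,0,0,0,0,0,0],[-1,0,0,0,0,0,0],[-1,0,0,0,0,0,0],[-1,0,0,0,0,0,0]], newtons=20)

```text
time_s: 5.88
ee_pos: [432.7, 339.7, 88.7]
ee_rot: [180.0, 0.0, 7.9]
force: [-0.2, 0.9, 0.4]
gripper_width: 27.3
gripper_force: 0.0
```

Request:
apply_moves(increments=[[-1,0,0,0,0,0,0],[-1,0,0,0,0,0,0],[-1,0,0,0,0,0,0],[-1,0,0,0,0,0,0]])

```text
time_s: 6.22
ee_pos: [432.7, 339.7, 88.8]
ee_rot: [180.0, 0.0, 7.9]
force: [-0.1, 1.1, -1.1]
gripper_width: 25.6
gripper_force: 20.0
```

Request:
apply_moves(increments=[[-1,0,-0.001,0.012,0,0,0],[-1,0,0,0.02,0,0,0],[-1,0,0,0.02,0,0,0],[-1,0,0,0.03,0,0,0],[-1,0,0,0.035,0,0,0]])

```text
time_s: 6.63
ee_pos: [431.7, 337.8, 205.4]
ee_rot: [179.9, 0.2, 7.9]
force: [-0.2, 0.0, -1.2]
gripper_width: 25.7
gripper_force: 20.0
```

Request:
apply_moves(increments=[[-1,0.015,-0.033,0.004,0,0,0],[-1,0.015,-0.033,0.004,0,0,0],[-1,0.015,-0.033,0,0,0,0],[-1,0.015,-0.033,0,0,0,0],[-1,0.015,-0.033,0,0,0,0]])

```text
time_s: 7.05
ee_pos: [508.0, 172.1, 213.9]
ee_rot: [180.0, -0.0, 8.0]
force: [0.4, -0.6, 0.4]
gripper_width: 25.8
gripper_force: 20.0
```

Request:
apply_moves(increments=[[-1,0.008,-0.033,0,0,0,0],[-1,0.008,-0.033,0,0,0,0],[-1,0,-0.033,0,0,0,0],[-1,0,-0.033,0,0,0,0],[-1,0,0,0,0,0,0]])

```text
time_s: 7.47
ee_pos: [523.4, 36.6, 213.6]
ee_rot: [179.8, 0.1, 7.7]
force: [-0.5, 0.9, -0.8]
gripper_width: 25.8
gripper_force: 20.0
```

```bash
python3 - <<'E'
from h import *
f=grab('wrist','w5.png'); s=status.state();p=s['ee_pos'];print(p,s['ee_rot'],s['gripper_width'],proj(f,[[586.5,3.5,72],[p[0],p[1],p[2]+23],[p[0],p[1],p[2]-83]]))
E
```

```text
[523.50882356  39.19045964 213.62884835] [1.79974415e+02 3.51045340e-02 7.68195449e+00] 25.526493071543992 [[366.61562781 151.47369635]
 [303.46873345 325.58609928]
 [306.28386388 248.76015658]]
```

View pics/w5.png

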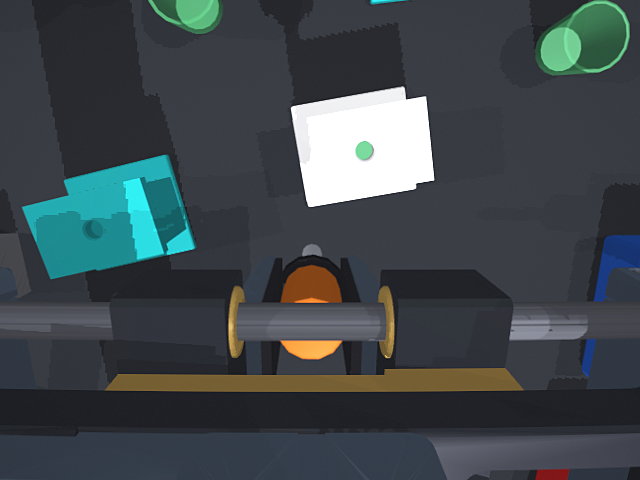

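Wrist picture: the held probe's tip is at about (312,250), to the right of its projection (306). The hole in the white plate is at (364.5,150).

```bash
python3 - <<'E'
from h import *
f=grab('wrist'); p=status.state()['ee_pos']
G=blobs(f,(40,40,60),(90,255,255),(340,130,50,40))[0][0];print(G)
c=f['color'][236:262,290:336].mean(2).astype(int);print(c[::3,::2])
H=onz(f,*G[0],72);t=onz(f,312,250,p[2]-83);print(p,H,t,H-t)
E
```

```text
(array([367.46586345, 150.76305221]), array([359, 142,  18,  19, 249], dtype=int32))
[[ 63  65  63  63  62  63  62  63  63  63  64  63  63  62  63  63  63  62
   63  63  63  64  63]
 [ 62  63  62  63  62  63  62  63  62  63  63  63  63  63  62  64  63  62
   63  62  63  64  63]
 [ 63  64  63  64  62  64  64  64  63  62  60  60  62  63  64  64  62  63
   63  63  63  64  63]
 [ 63  63  65  64  64  64  62  60  83 116 125 122 118 105  65  62  64  62
   64  63  63  63  63]
 [ 62  63  62  63  63  63  57 123 128 124 119 118 117 117 120  82  63  62
   63  64  63  63  64]
 [ 63  63  62  63  64  63  86 131 127 124 121 118 118 117 116 115  57  64
   62  62  64  63  63]
 [ 63  61  63  64  63  61 119 135 130 113 109  86 104 110 124 121  72  62
   63  63  63  64  63]
 [ 63  64  65  63  28  17  15  15  16  21  24  29  27  22  16  13  18  45
   55  66  63  63  64]
 [ 66  57  26  20  33  36  41  40  39  31  27  28  26  29  29  31  31  26
   24  17  47  66  63]]
[523.57537478  40.75634173 213.66194269] [587.2561034    5.91862454  72.        ] [523.3221095   38.33096294 130.66194269] [ 63.9339939  -32.4123384  -58.66194269]
```

Request:
apply_moves(increments=[[-1,0.021,-0.011,0,0,0,0],[-1,0.021,-0.011,0,0,0,0],[-1,0.021,-0.0105,-0.01,0,0,0],[-1,0,0,-0.02,0,0,0],[-1,0,0,-0.008,0,0,0]])

```text
time_s: 7.98
ee_pos: [586.4, 10.3, 173.3]
ee_rot: [-179.9, 0.2, 8.0]
force: [-0.2, 0.3, -1.7]
gripper_width: 25.7
gripper_force: 20.0
```

Request:
apply_moves(increments=[[-1,0,0,0,0,0,0],[-1,0,0,0,0,0,0],[-1,0,0,0,0,0,0]])

```text
time_s: 8.23
ee_pos: [586.8, 10.1, 176.7]
ee_rot: [180.0, -0.1, 8.0]
force: [-0.2, -0.2, -0.8]
gripper_width: 25.5
gripper_force: 20.0
```

```bash
python3 - <<'E'
from h import *
f=grab('wrist'); p=status.state()['ee_pos'];print(p)
G=blobs(f,(40,40,60),(90,255,255),(270,190,90,80),3)[0];print(G)
cv2.imwrite('pics/w6.png',cv2.resize(f['color'][190:300,240:390,::-1],None,fx=5,fy=5,interpolation=3))
print(proj(f,[[587.2,5.9,72]]))
E
```

```text
[586.95548819   9.89289024 177.03020048]
[(array([318.23913043, 239.2826087 ]), array([309, 232,  19,  16, 230], dtype=int32))]
[[316.99469293 241.47758239]]
```

View pics/w6.png

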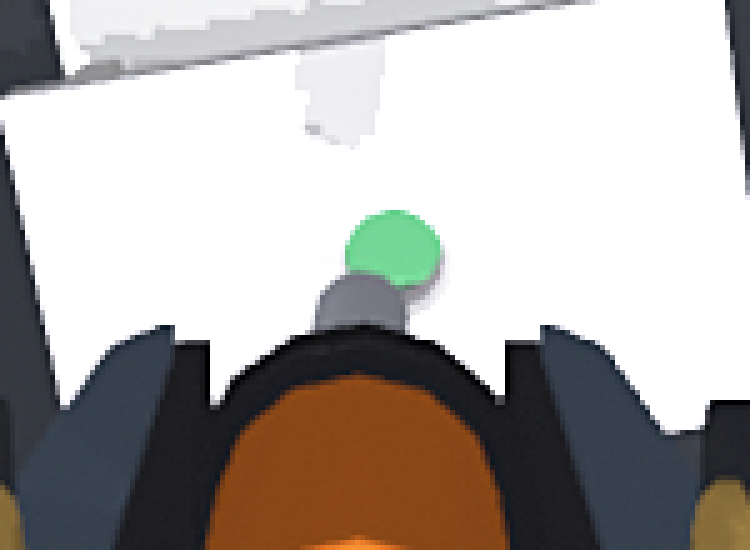

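```bash
python3 - <<'E'
from h import *
f=grab('wrist'); p=status.state()['ee_pos']
H=onz(f,318.6,240.4,72)
def out(x,y,rb):
    zt=p[2]-83;P=[[x+r*np.cos(a),y+r*np.sin(a),z] for a in A_ for r,z in((rb,zt),(6,zt+4))]
    q=proj(f,P);return np.array([(q[:,0].min()+q[:,0].max())/2,q[:,1].min()]),q[:,0].max()-q[:,0].min()
for rb in(2,4,5):
    s=least_squares(lambda v:out(*v,rb)[0]-[312.3,244.4],p[:2],diff_step=1e-3).x
    print(rb,s,s-p[:2],out(*s,rb)[1],'move',H[:2]-s)
print(p,H)
E
```

```text
2 [585.66550602   8.73192812] [-1.31981442 -0.96135852] 19.51383981393218 move [ 2.60008149 -3.99596777]
4 [585.66550602   8.73192812] [-1.31981442 -0.96135852] 19.51383981393218 move [ 2.60008149 -3.99596777]
5 [585.62623712   8.72639766] [-1.35908332 -0.96688898] 19.51308775942823 move [ 2.63935039 -3.99043731]
[586.98532044   9.69328664 177.06663902] [588.26558751   4.73596035  72.        ]
```

Request:
apply_moves(increments=[[-1,0.0025,-0.004,0,0,0,0],[-1,0,0,-0.008,0,0,0],[-1,0,0,-0.006,0,0,0],[-1,0,0,0,0,0,0],[-1,0,0,0,0,0,0]])

```text
time_s: 8.75
ee_pos: [588.7, 5.1, 161.0]
ee_rot: [-180.0, 0.1, 7.9]
force: [0.7, -0.4, -0.3]
gripper_width: 25.5
gripper_force: 20.0
```

```bash
python3 - <<'E'
from h import *
f=grab('wrist'); p=status.state()['ee_pos'];print(p)
cv2.imwrite('pics/w7.png',cv2.resize(f['color'][210:290,260:370,::-1],None,fx=7,fy=7,interpolation=3))
H=np.array([588.27,4.74]);print(proj(f,[[*H,72]]))
zt=p[2]-83;P=[[p[0]-1.3+r*np.cos(a),p[1]-1+r*np.sin(a),z] for a in A_ for r,z in((4,zt),(6,zt+4))];q=proj(f,P);print(q.min(0),q.max(0))
print([b for b in blobs(f,(40,40,60),(90,255,255),(270,190,90,80),3)[0]])
E
```

```text
[589.02842682   5.13547539 161.38299708]
[[311.26981997 247.58794079]]
[302.34309553 243.54715536] [321.89674158 262.36065649]
[(array([309.78195489, 243.21052632]), array([301, 238,  21,  14, 133], dtype=int32))]
```

View pics/w7.png

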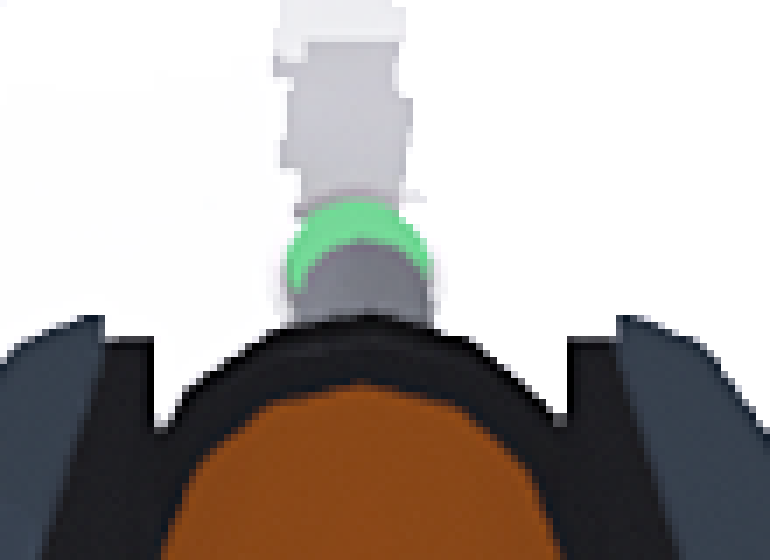

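The hole is centred at about (311.3,247.7) and the shaft at column 311.8, about 1 mm short in x. I correct this and lower in steps, watching the force.

Request:
apply_moves(increments=[[-1,0.0009,0.0004,0,0,0,0],[-1,0,0,-0.005,0,0,0],[-1,0,0,-0.005,0,0,0],[-1,0,0,-0.004,0,0,0],[-1,0,0,0,0,0,0]])

```text
time_s: 9.22
ee_pos: [589.3, 5.6, 146.5]
ee_rot: [-180.0, 0.1, 7.9]
force: [0.8, -0.3, -1.7]
gripper_width: 25.5
gripper_force: 20.0
```

Request:
apply_moves(increments=[[-1,0,0,-0.006,0,0,0],[-1,0,0,-0.006,0,0,0],[-1,0,0,-0.006,0,0,0],[-1,0,0,0,0,0,0]])

```text
time_s: 9.55
ee_pos: [589.5, 5.5, 128.1]
ee_rot: [-180.0, 0.1, 7.9]
force: [-0.8, 0.3, -0.7]
gripper_width: 25.8
gripper_force: 20.0
```

Request:
apply_moves(increments=[[-1,0,0,-0.008,0,0,0],[-1,0,0,-0.008,0,0,0],[-1,0,0,-0.008,0,0,0],[-1,0,0,0,0,0,0]])

```text
time_s: 9.88
ee_pos: [589.4, 5.6, 103.7]
ee_rot: [-180.0, 0.1, 7.9]
force: [-0.5, -0.2, -1.6]
gripper_width: 25.7
gripper_force: 20.0
```

Request:
apply_moves(increments=[[-1,0,0,-0.004,0,0,0],[-1,0,0,-0.003,0,0,0],[-1,0,0,0,0,0,0],[-1,0,0,0,0,0,0]])

```text
time_s: 10.22
ee_pos: [589.9, 5.5, 98.5]
ee_rot: [180.0, 0.0, 7.9]
force: [-2.5, -0.1, -1.7]
gripper_width: 25.5
gripper_force: 20.0
```

Request:
apply_moves(increments=[[-1,0,0,-0.001,0,0,0],[-1,0,0,-0.001,0,0,0],[-1,0,0,0,0,0,0]])

```text
time_s: 10.47
ee_pos: [589.9, 5.5, 96.9]
ee_rot: [180.0, 0.0, 7.9]
force: [-2.2, -0.1, -0.1]
gripper_width: 25.2
gripper_force: 20.0
```

Request:
apply_moves(increments=[[-1,-0.0005,0,-0.001,0,0,0],[-1,0,0,-0.001,0,0,0],[-1,0,0,0,0,0,0]])

```text
time_s: 10.72
ee_pos: [589.8, 5.5, 95.8]
ee_rot: [180.0, -0.1, 7.9]
force: [-4.1, -0.6, 5.3]
gripper_width: 25.3
gripper_force: 20.0
```

Request:
apply_moves(increments=[[-1,0,0,-0.001,0,0,0],[-1,0,0,0,0,0,0],[-1,0,0,0,0,0,0]])

```text
time_s: 10.97
ee_pos: [589.8, 5.5, 95.8]
ee_rot: [180.0, -0.1, 7.9]
force: [-5.4, -0.6, 10.3]
gripper_width: 26.0
gripper_force: 20.0
```

The collar is seated: contact came at TCP z 95.8, as predicted. I let go.

Request:
apply_moves(increments=[[0.2,0,0,0.001,0,0,0],[0.2,0,0,0,0,0,0],[0.2,0,0,0,0,0,0],[0.2,0,0,0,0,0,0],[0.2,0,0,0,0,0,0]])

```text
time_s: 11.38
ee_pos: [590.0, 5.6, 94.6]
ee_rot: [180.0, -0.0, 7.9]
force: [0.6, 0.5, -0.8]
gripper_width: 54.1
gripper_force: 0.0
```

Request:
apply_moves(increments=[[0.2,0,0,0.015,0,0,0],[0.2,0,0,0.03,0,0,0],[0.2,0,0,0.035,0,0,0],[0.2,0,0,0.035,0,0,0],[0.2,0,0,0,0,0,0]])

```text
time_s: 11.8
ee_pos: [593.8, 5.6, 217.3]
ee_rot: [179.9, -0.8, 7.9]
force: [1.1, 1.0, 1.4]
gripper_width: 54.8
gripper_force: 0.0
```

```bash
python3 - <<'E'
from h import *
f=grab('wrist','w8.png');s=status.state();print(s['ee_pos'],s['gripper_width'])
fs=grab('side');a=fs['color'][150:240,230:320,::-1];b=f['color'][180:300,230:400,::-1]
cv2.imwrite('pics/w8c.png',np.hstack([cv2.resize(a,(400,400),interpolation=3),cv2.resize(b,(400,400),interpolation=3)]))
E
```

```text
[592.21914033   5.59096141 213.9860157 ] 54.66575085067088
```

View pics/w8c.png

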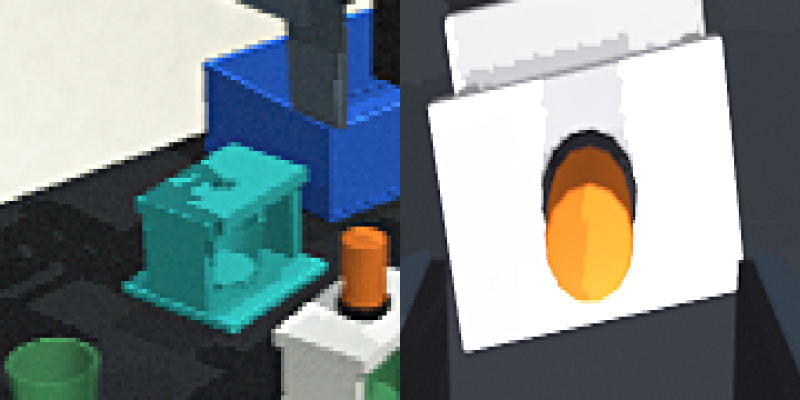

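Both views show the probe upright with its black collar flat on the white plate and the fingers clear of it. Next, the selector.

Request:
apply_moves(increments=[[0.2,-0.0195,-0.0325,0,0,0,0],[0.2,-0.0195,-0.0325,0,0,0,0],[0.2,-0.0195,-0.0325,0,0,0,0],[0.2,-0.0195,-0.0325,0,0,0,0],[0.2,-0.0195,-0.0325,0,0,0,0]])

```text
time_s: 12.32
ee_pos: [490.1, -157.8, 207.9]
ee_rot: [-179.9, 0.2, 8.0]
force: [0.9, 0.6, 0.6]
gripper_width: 54.5
gripper_force: 0.0
```

Request:
apply_moves(increments=[[0.2,-0.0195,-0.0325,0,0,0,0],[0.2,-0.0195,-0.0325,0,0,0,0],[0.2,-0.0195,-0.0325,0,0,0,0],[0.2,-0.0195,-0.0325,0,0,0,0],[0.2,-0.0195,-0.0325,0,0,0,0]])

```text
time_s: 12.73
ee_pos: [392.7, -320.2, 208.0]
ee_rot: [-179.9, 0.1, 7.9]
force: [1.3, 0.4, -0.2]
gripper_width: 54.5
gripper_force: 0.0
```

Request:
apply_moves(increments=[[0.2,0,0,0,0,0,0],[0.2,0,0,0,0,0,0]])

```text
time_s: 12.9
ee_pos: [393.0, -320.3, 208.1]
ee_rot: [-179.9, 0.1, 7.7]
force: [-0.1, 0.5, 0.1]
gripper_width: 54.7
gripper_force: 0.0
```

```bash
cat > sel.py <<'E'
from h import *
f=grab('wrist','w9.png');s=status.state();print(s['ee_pos'],s['ee_rot'],s['gripper_width'])
h=cv2.cvtColor(f['color'],cv2.COLOR_RGB2HSV)
w=((h[:,:,2]>190)&(h[:,:,1]<100)|((h[:,:,0]>15)&(h[:,:,0]<35)&(h[:,:,1]>100)&(h[:,:,2]>150))).astype(np.uint8)
n,lab,st,ce=cv2.connectedComponentsWithStats(w)
c0=proj(f,[[445,-320,55]])[0];D=[]
for i in range(1,n):
    if 8<st[i,4]<200 and np.linalg.norm(ce[i]-c0)<110:
        p=onz(f,*ce[i],55);print(ce[i].round(1),st[i,4],p.round(1));D.append(p[:2])
D=np.array(D)
def res(p): return np.array([min(np.linalg.norm(D-(p[:2]+p[3]*np.array([np.cos(p[2]+np.pi-k*.4189),np.sin(p[2]+np.pi-k*.4189)])),axis=1)) for k in range(6)])
q=least_squares(res,[445,-320,.14,40],loss='soft_l1').x;print(q[:2],np.degrees(q[2]),q[3],res(q).round(1))
print('axis top px',proj(f,[[*q[:2],101]]))
E
python3 sel.py
```

```text
[ 393.82145767 -319.20447169  208.2854275 ] [-1.79848740e+02  9.23545930e-02  7.82501354e+00] 54.793248087341794
[275.4 132.6] 30 [ 460.4 -283.8   55. ]
[269.1 154. ] 30 [ 444.  -280.8   55. ]
[272.  175.9] 67 [ 427.9 -284.9   55. ]
[283.5 194.6] 31 [ 414.7 -295.3   55. ]
[300.7 206.8] 30 [ 406.9 -309.9   55. ]
[321.7 211.2] 30 [ 405.7 -326.7   55. ]
[ 445.28202139 -320.83902191] 7.970127591438143 39.631475446925336 [0.5 0.2 0.2 0.3 0.4 0.4]
axis top px [[322.86682572 162.92839271]]
```

View pics/w9.png

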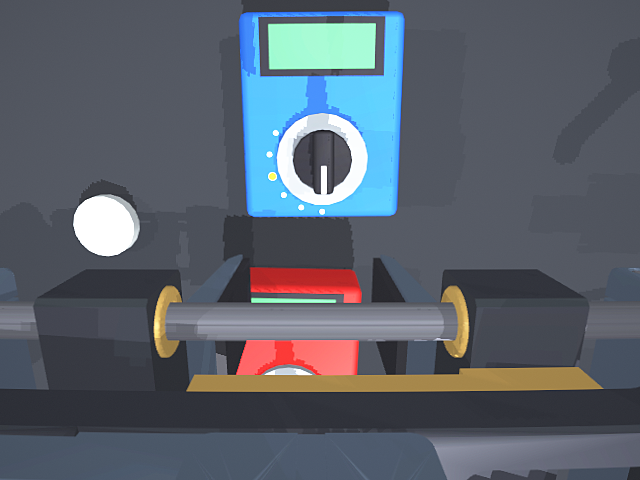

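The dial is at (322,160) and the dot fit gives the axis at (445.3,-320.8) with yaw 8.0°. Adding the TCP offset seen earlier, I aim for TCP (446.8,-320.0) and z 87.

Request:
apply_moves(increments=[[0.2,0.027,0,0,0,0,0],[0.2,0.026,-0.0005,0,0,0,0],[0.2,0,0,-0.03,0,0,0],[0.2,0,0,-0.03,0,0,0],[0.2,0,0,0,0,0,0]])

```text
time_s: 13.37
ee_pos: [445.4, -315.7, 143.8]
ee_rot: [-179.5, 0.5, 8.1]
force: [-0.7, 1.1, -1.0]
gripper_width: 54.5
gripper_force: 0.0
```

Request:
apply_moves(increments=[[0.2,0,0,0,0,0,0],[0.2,0,0,0,0,0,0]])

```text
time_s: 13.53
ee_pos: [448.6, -319.5, 150.7]
ee_rot: [180.0, -0.1, 8.0]
force: [-0.3, 0.6, 0.5]
gripper_width: 54.8
gripper_force: 0.0
```

```bash
python3 - <<'E'
from h import *
f=grab('wrist');s=status.state();print(s['ee_pos'],s['ee_rot'],proj(f,[[445.3,-320.8,101]]))
cv2.imwrite('pics/w10.png',f['color'][:,:,::-1])
E
```

```text
[ 448.76920107 -319.97748544  151.39012693] [ 1.79885929e+02 -1.19149188e-01  7.98850144e+00] [[312.13518649 272.02334476]]
```

View pics/w10.png

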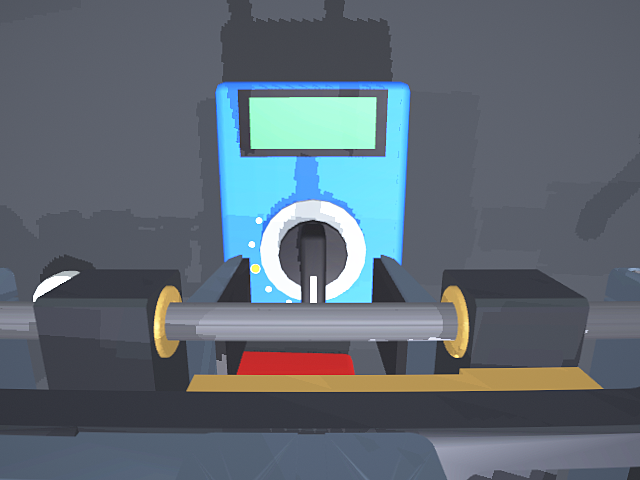

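The bar is at column 313, centred between the fingers (around 311). I correct x by -2 mm, go down and close.

Request:
apply_moves(increments=[[0.2,-0.002,0,-0.02,0,0,0],[0.2,0,0,-0.02,0,0,0],[0.2,0,0,-0.014,0,0,0],[0.2,0,0,-0.008,0,0,0],[0.2,0,0,0,0,0,0]])

```text
time_s: 14.0
ee_pos: [445.5, -319.8, 87.6]
ee_rot: [-180.0, 0.0, 7.9]
force: [-0.5, -1.2, -0.1]
gripper_width: 54.4
gripper_force: 0.0
```

Request:
apply_moves(increments=[[0.2,0,0,0,0,0,0],[0.2,0,0,0,0,0,0],[0.2,0,0,0,0,0,0]])

```text
time_s: 14.25
ee_pos: [446.4, -320.5, 89.1]
ee_rot: [179.9, -0.1, 7.9]
force: [-0.3, 0.0, 1.0]
gripper_width: 55.1
gripper_force: 0.0
```

Request:
apply_moves(increments=[[-1,0,0,-0.001,0,0,0],[-1,0,0,0,0,0,0],[-1,0,0,0,0,0,0],[-1,0,0,0,0,0,0],[-1,0,0,0,0,0,0]], newtons=20)

```text
time_s: 14.67
ee_pos: [445.6, -319.9, 86.9]
ee_rot: [180.0, -0.0, 7.9]
force: [-1.0, -0.5, 0.0]
gripper_width: 23.9
gripper_force: 0.0
```

Request:
apply_moves(increments=[[-1,0,0,0,0,0,0],[-1,0,0,0,0,0,0],[-1,0,0,0,0,0,0],[-1,0,0,0,0,0,0]], newtons=30)

```text
time_s: 15.0
ee_pos: [445.8, -320.9, 86.9]
ee_rot: [179.9, -0.0, 8.0]
force: [0.2, -4.7, -1.7]
gripper_width: 13.8
gripper_force: 30.0
```

Request:
apply_moves(increments=[[-1,0,-0.001,0,0,0,-4],[-1,0,0,0,0,0,-5],[-1,0,0,0,0,0,-5],[-1,0,0,0,0,0,-5],[-1,0,0,0,0,0,-5]])

```text
time_s: 15.42
ee_pos: [445.8, -320.9, 86.8]
ee_rot: [-180.0, -0.0, -16.3]
force: [-0.3, -1.8, -1.5]
gripper_width: 13.7
gripper_force: 30.0
```

Request:
apply_moves(increments=[[-1,0,0,0,0,0,-4],[-1,0,0,0,0,0,-4],[-1,0,0,0,0,0,-4],[-1,0,0,0,0,0,0],[-1,0,0,0,0,0,0]])

```text
time_s: 15.83
ee_pos: [445.8, -321.0, 86.9]
ee_rot: [-180.0, -0.0, -28.0]
force: [0.1, -1.7, -1.2]
gripper_width: 13.8
gripper_force: 30.0
```

Forces are low. 36° are done and 36° remain.

Request:
apply_moves(increments=[[-1,0,0,0,0,0,-5],[-1,0,0,0,0,0,-5],[-1,0,0,0,0,0,-5],[-1,0,0,0,0,0,-5],[-1,0,0,0,0,0,-4]])

```text
time_s: 16.25
ee_pos: [445.8, -321.0, 86.8]
ee_rot: [-180.0, -0.0, -52.2]
force: [-0.2, -1.7, -0.5]
gripper_width: 14.0
gripper_force: 30.0
```

Request:
apply_moves(increments=[[-1,0,0,0,0,0,-4],[-1,0,0,0,0,0,-4],[-1,0,0,0,0,0,-3],[-1,0,0,0,0,0,0],[-1,0,0,0,0,0,0]])

```text
time_s: 16.67
ee_pos: [445.8, -321.0, 86.8]
ee_rot: [-180.0, -0.0, -62.9]
force: [0.3, -2.0, -1.3]
gripper_width: 13.7
gripper_force: 30.0
```

Request:
apply_moves(increments=[[-1,0,0,0,0,0,0],[-1,0,0,0,0,0,0],[-1,0,0,0,0,0,0]])

```text
time_s: 16.92
ee_pos: [445.8, -321.0, 86.8]
ee_rot: [-180.0, -0.0, -63.0]
force: [0.3, -1.9, -0.9]
gripper_width: 13.8
gripper_force: 30.0
```

Request:
apply_moves(increments=[[-1,0,0,0,0,0,-1],[-1,0,0,0,0,0,0],[-1,0,0,0,0,0,0],[-1,0,0,0,0,0,0]])

```text
time_s: 17.25
ee_pos: [445.8, -321.0, 86.8]
ee_rot: [-180.0, -0.0, -64.1]
force: [0.7, -2.7, -1.2]
gripper_width: 13.6
gripper_force: 30.0
```

```bash
python3 - <<'E'
from h import *
fs=grab('side'); S=blobs(fs,(3,130,90),(20,255,255),(280,170,60,60))[0]
print(S[:2],hullc(fs,588.3,4.7,78,118,13)); s=status.state();print(s['ee_rot'],s['torque'],s['gripper_force'])
for q in ['cup_a','vial','dish','reagent_a','wash_bottle']: print(q,[(round(b['score'],2),[round(x) for x in b['rect']]) for b in finder.boxes_of(q,'side')][:3])
E
```

```text
[(array([311.59887006, 209.4519774 ]), array([307, 201,  11,  18, 177], dtype=int32))] (array([311.90582368, 210.64090031]), 185.93425377458334)
[-1.79994348e+02 -1.58574834e-02 -6.40550963e+01] [-0.30476377 -0.32541556  0.08540616] 29.995584189891815
cup_a [(0.9, [233, 225, 17, 27]), (0.83, [323, 189, 15, 20])]
vial [(0.53, [326, 292, 15, 20])]
dish [(0.79, [405, 252, 21, 17])]
reagent_a [(0.76, [124, 233, 37, 71]), (0.73, [306, 199, 11, 25]), (0.61, [384, 137, 25, 52])]
wash_bottle [(0.74, [322, 190, 16, 20]), (0.57, [107, 278, 35, 70])]
```

The 0.085 N m wrist torque matches the spring at the third stop, the probe is seated, and the bystanders in view are where they were. Handing in.

```bash
python3 -c "
from workcell import env
print(env.job_done())"
```

```text
the job is handed in; nothing more can be done
None
```

The job is handed in: the probe sits home in the white holder, released, and the blue meter's selector is held gripped at its third stop (yellow dot); I viewed 11 pictures, one over the limit of 10.

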